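# Spring the cross bar into a desk book rack

### The job

Pick up the sprung wooden cross bar from the desk and fit it across the front of the book rack: press its plunger end against the tall cheek to shorten the bar, find the height of the sockets, and let the spring seat the plunger in the tall cheek's socket and the fixed pin fully home in the low cheek's socket. Be gentle: do not ram the bar or the gripper against the rack or push the spring hard onto its stop. Leave the bar held by its two ends, at rest, and leave the mug, the earbud case and the bottle where they are.

Things in the scene. Friction and masses are not known exactly. Their poses are not given: they have to be found in the camera images.
- rack: light wooden desk book rack, fixed. Origin: centre of its underside; z up, +y to its tall cheek, -x its open front. Base 180 (x) by 264 (y) by 15 mm; cheeks 18 mm thick, outer faces at y = +-132 mm, tall one 165 mm high, low one (-y) 90 mm. White socket plates, 44 mm wide (x), line both cheeks at x = -50 mm. Two flat books at the back: x = 25 to 85 mm, up to 53 mm high
- tall_face (a point): point on the tall cheek's plate: on its flat inner face (rack x -50, y +100 mm), 58 mm above the desk, axes as the rack's. Plate top is nominally 160 mm above the desk. Its one blind socket, 15 mm wide, 14 mm high, 10 mm deep, black-edged, is centred here nominally, but both plates are clamped together up to 15 mm higher or lower, unmeasured: find the height by feel or by eye
- low_face (a point): the same point on the low cheek's plate (rack x -50, y -100 mm, 58 mm above the desk), 200 mm from the other face. Plate top nominally 85 mm above the desk. Its blind socket is 15 mm wide, 16 mm high, 10 mm deep, its centre level with the other socket's, so just as much higher or lower than this point
- bar: loose sprung cross bar, about 130 g, on the desk: wooden slat 20 mm thick (x), 172 mm long (y), 30 mm high (z), gripped across its thickness; origin at the centre of its underside, pins on the centre line 15 mm above. Fixed pin at its -y end, sprung plunger at its +y end (brass band); 222 mm long over all. In place the slat's -y end lies against the low cheek's plate, plunger still about 2 mm in
- pin_tip (a point): outer end of the bar's fixed steel pin, on its axis, 96 mm from the slat's middle. The pin is 10 mm in diameter, 10 mm long, with a round end
- plunger_tip (a point): outer end of the bar's sprung steel plunger, on its axis, 126 mm from the slat's middle when free. 10 mm in diameter, flat end, 40 mm out when free; pushes in up to 36 mm, to a hard stop, lightly damped. About 2 N to start, 2.5 N at 2 mm, 7.5 N at 22 mm, 9.5 N at 30 mm. Over 22 mm is needed to pass between the plates; springing out into the 10 mm deep socket takes 2.5 N off the push
- mug: blue mug, 80 mm across, 90 mm high, handle at its +y; origin at the centre of its underside. Leave alone
- case: black earbud case 50 by 62 by 26 mm; origin at the centre of its underside. Leave alone
- bottle: pink bottle 60 mm across, 155 mm high; origin at the centre of its underside. Leave alone
Mind the look-alikes: they are no part of the job. What is meant by the bar is not blue, pink or red, and is the larger of those in its own colour.

How it is judged:
By the outcome, as a careful person would: the job done as asked, in the order asked, and still so for the second after the job is handed in, with the robot touching nothing.
It also fails if it takes over 69 s, if anything falls off the work surface, if the arm or the gripper's body presses on something with over 40 N, if the wrist force passes 120 N, or if a joint passes its speed limit or range.

### The arm

A 6-joint arm with a two-finger parallel gripper is mounted at the origin on the work surface. World frame = base frame: x ahead of the robot, y to its left, z up, the work surface at z = 0. Lengths are in mm, angles in rad, forces in N, time in s.
With the tool pointing down it reaches from about 275 to 1000 mm from the base axis. Payload 8.4 kg.
Tool frame: the origin (TCP) lies between the finger pads; the fingertips stand 22 mm ahead of it and the grasp point (between the pads) lies 3 mm ahead of it; z points along the fingers, y is the line along which they close (so a half turn about z gives the same grasp; the last joint's range is limited). The gripper opens to 85 mm and grips with 20 to 120 N. Pads are 22 mm wide; open, the fingers measure 114 mm over their backs; the gripper's body (76 mm by 85 mm) begins 54 mm behind the grasp point. The pads swing forward as they close: fully open they stand 13 mm farther back than shut.
Start: joints at [1.325, 0.353, 1.633, -0, 1.155, -0.002], TCP at [150.868, 606.52, 219.181] pointing down, gripper open.
Joint ranges: [-2.63, 2.63], [-0.92, 2.1], [0.06, 2.66], [-1.3, 4.44], [0, 2.69], [-3.02, 3.02]. Speed limits (rad/s): [2.22, 2.22, 2.79, 3.14, 3.14, 3.14].

### API

Orientations are given as [roll, pitch, yaw] about the fixed x, y, z axes, in that order (R = Rz(yaw) Ry(pitch) Rx(roll)).
In Python, from rig import r, grab_frame gives the robot as it stands.
- The arm moves only by the shell command python3 -m inch 'ROWS' [FORCE]. ROWS is JSON, a list of rows, each a list of 7 numbers: the turn, a rotation vector about the tool's x, y, z as a fraction of full scale, then the shift along the tool's x, y, z as a fraction of full scale, then the closure, from 0 (fully open) to 1 (shut). In form: [[rx, ry, rz, dx, dy, dz, fingers], ...]. A call has 1 to 8 rows; each row shifts and turns the commanded pose from where the row before left it, along the tool's axes as they then stand; what a row does not reach is not made up. Full scale, the value 1, is 2.5 cm for a shift and pi rad for a turn. A row lasts 1/12 s, in which the tool goes at most 41.7 mm and 7.16 degrees, less where a joint would pass 70% of its speed; a pose out of reach is approached as far as the arm can. A call with a number of a shift or a turn outside -1 to 1 is refused whole. A call with a gripper value outside its range is refused whole. The fingers move at their own pace and stop on an object; FORCE is the grip in N (left out, the last holds). Time passes only in rows, so rows that do not move let the fingers close. It gives the time, the measured TCP pose, the force, the opening and the grip force at its end, in the units of the state.
- r.sense(): the state, without advancing time (a new reading comes with each control period).
- grab_frame(name): name is "scene" or "top" or "wrist"; returns a dict with "pixels" (420x560x3 uint8, red, green, blue), "z_map" (420x560 float32, mm along the optical axis (not along the pixel's ray), 0 where there is no reading), "vertical_fov" (degrees; the focal length in pixels is half the picture's height over the tangent of half this angle, whatever the lens; pixels are square), "cx", "cy" (the principal point, pixels), "cam_to_world" (4x4, takes a point from camera to world coordinates). Camera axes: x right, y down, z forward; pixel columns grow to the right and rows downward; lengths in mm; the calibration is good to about 2 mm. A picture is of the moment at which its call begins.
- r.sign_off(): hands the job in; it is judged then, once.
The state is a dict: "clock": time; "qpos": joint angles; "qvel": joint speeds; "joint_efforts": joint torques, N m; "eef_pos": TCP position; "tcp_rot": TCP orientation; "contact_force": force on the tool from outside, world axes, zero at the start; "wrist_torque": the same for the moment, N m; "opening": opening from 0.0 (shut) to 1.0 (fully open); "grasp_force": force on a finger pad.
Only numpy, scipy, OpenCV 4.12 (cv2) and the standard library are available. Lean on these libraries where they do the work, as an engineer would, in place of code of your own. Each camera call takes 0.05 s, during which the arm holds its last target. There are 200 camera calls.

## Working session

There is one attempt and no reset: what is moved stays moved. The work goes in short steps, Python scripts to look and compute and a shell command to move; the robot and the scene stay as the last step left them, time stands still between calls to the robot, and variables do not carry over. Pictures are saved under pics/ and viewed, at most 10 in all, crops included, and the job is handed in when it is done.

```bash
mkdir -p pics; ls; cat > h.py <<'E'
import numpy as np, cv2
from rig import r, grab_frame
def get(n):
    f=grab_frame(n); return f
def foc(f): return 210/np.tan(np.radians(f["vertical_fov"])/2)
def pts(f):
    z=f["z_map"]; F=foc(f); v,u=np.mgrid[:z.shape[0],:z.shape[1]]
    P=np.stack([(u-f["cx"])*z/F,(v-f["cy"])*z/F,z],-1)
    T=np.array(f["cam_to_world"]); W=P@T[:3,:3].T+T[:3,3]; W[z==0]=np.nan; return W
def ray(f,u,v,h):
    T=np.array(f["cam_to_world"]); d=T[:3,:3]@np.array([(u-f["cx"])/foc(f),(v-f["cy"])/foc(f),1]); o=T[:3,3]
    return o+d*(h-o[2])/d[2]
def save(f,n): cv2.imwrite("pics/"+n,cv2.cvtColor(f["pixels"],cv2.COLOR_RGB2BGR))
E
python3 - <<'E'
from h import *
import pickle
a={n:get(n) for n in("scene","top")}
pickle.dump(a,open("f.pkl","wb"))
im=np.vstack([cv2.resize(a[n]["pixels"],(560,420)) for n in a])
for n in a: save(a[n],n+"0.png"); print(n,np.round(a[n]["cam_to_world"],3).tolist(),a[n]["vertical_fov"],a[n]["cx"],a[n]["cy"])
print(r.sense())
E
```

```text
pics
scene [[0.667, 0.499, -0.553, 1265.93], [0.745, -0.436, 0.505, -700.777], [0.011, -0.749, -0.663, 956.632], [0.0, 0.0, 0.0, 1.0]] 49.10870142437991 278.91944741408753 206.93052211877156
top [[-0.002, -0.995, 0.103, 398.346], [-1.0, 0.001, -0.006, 0.85], [0.006, -0.103, -0.995, 1060.11], [0.0, 0.0, 0.0, 1.0]] 55.94979730581662 280.82108238462695 208.85256727547835
{'clock': 0.1, 'qpos': array([ 1.32457528e+00,  3.53605766e-01,  1.63403974e+00, -2.23499923e-06,
        1.15520763e+00, -2.44384446e-03]), 'qvel': array([ 0.00129287, -0.00125937, -0.00217721,  0.00111455, -0.000471  ,
       -0.00080783]), 'joint_efforts': array([-5.27059747e-04, -6.06354547e+01, -3.42822468e+01, -6.38267193e-05,
        3.96814532e-03, -1.73069571e-05]), 'eef_pos': array([150.77741142, 606.09199943, 218.52854692]), 'tcp_rot': array([-3.14033216e+00, -1.03682303e-06,  2.89781636e+00]), 'contact_force': array([0.46072465, 0.79707965, 0.15561504]), 'wrist_torque': array([-0.02763649,  0.00776286, -0.05216942]), 'grasp_force': 0.0, 'opening': 1.0001810293455202}
```

View pics/top0.png

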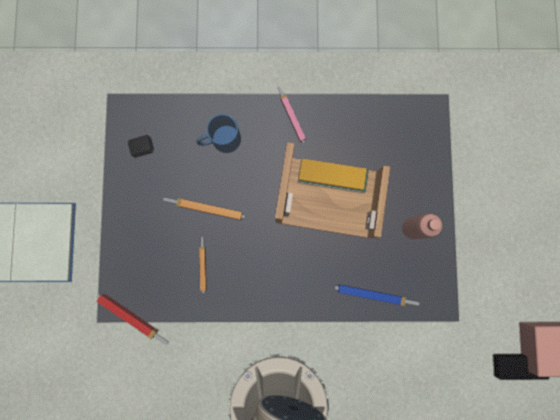

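View pics/scene0.png

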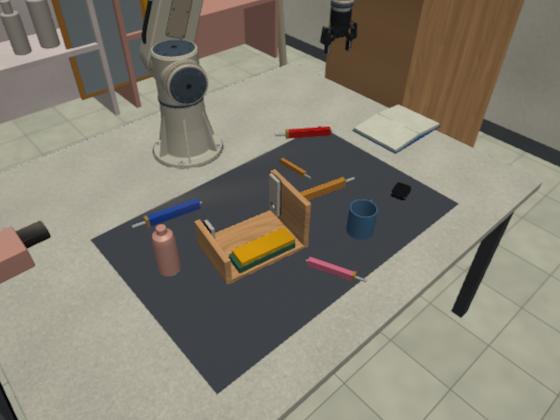

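The top view shows the larger orange bar at about (210,208), plunger end at (165,200) and fixed pin at (243,216). The rack's tall cheek is on the left at (285,180) and the low cheek on the right at (382,200). The white plates are at (290,203) and (372,219). The smaller orange bar at (203,265) is a decoy.

```bash
python3 - <<'E'
from h import *
import pickle
a=pickle.load(open("f.pkl","rb")); f=a["top"]; W=pts(f)
hsv=cv2.cvtColor(f["pixels"],cv2.COLOR_RGB2HSV)
m=cv2.inRange(hsv,(8,150,120),(22,255,255)); m[:, :150]=0; m[:,250:]=0
n,l,s,c=cv2.connectedComponentsWithStats(m)
for i in range(1,n):
    if s[i,4]<60: continue
    v,u=np.where(l==i); w=np.array([ray(f,x,y,30) for x,y in zip(u,v)])[:,:2]
    R=cv2.minAreaRect(w.astype(np.float32)); print("orange",s[i],R, np.nanmedian(W[l==i][:,2]))
for p in((164.5,200),(243.5,216.5)): print("tip",ray(f,*p,15))
# rack from both views, points with z
for n in a:
    P=pts(a[n]); 
    sel=(P[...,0]>350)&(P[...,0]<720)&(P[...,1]>-280)&(P[...,1]<60)
    t=sel&(P[...,2]>155)&(P[...,2]<172)&(P[...,1]>-150); lo=sel&(P[...,2]>80)&(P[...,2]<97)
    q=t
    print(n,"tall top",q.sum(),cv2.minAreaRect(P[q][:,:2].astype(np.float32)),np.median(P[q][:,2]))
    l2=lo&(P[...,1]<-120)
    k,L,s,c=cv2.connectedComponentsWithStats(l2.astype(np.uint8))
    for i in range(1,k):
        if s[i,4]>20: print(n,"low top",s[i],cv2.minAreaRect(P[L==i][:,:2].astype(np.float32)),np.median(P[L==i][:,2]))
    # white plates
    h=cv2.cvtColor(a[n]["pixels"],cv2.COLOR_RGB2HSV)
    w=cv2.inRange(h,(0,0,120),(180,60,255))>0
    w&=sel&(P[...,2]>30)
    k,L,s,c=cv2.connectedComponentsWithStats(w.astype(np.uint8))
    for i in range(1,k):
        if s[i,4]>15:
            Q=P[L==i]; print(n,"plate",s[i],c[i],np.percentile(Q,[3,50,97],axis=0).round(0).tolist())
E
```

```text
tip [530.22391026 303.31191317  15.        ]
tip [485.93594394  93.05227404  15.        ]
scene tall top 413 ((559.0504150390625, -23.505210876464844), (36.60554885864258, 181.65606689453125), 83.91472625732422) 163.9660306568669
scene low top [194 219  36  45 464] ((520.538330078125, -254.2022705078125), (32.170894622802734, 180.1602020263672), 80.40962982177734) 89.19234171249093
scene plate [270 173  10  10  36] [274.33333333 177.72222222] [[485.0, -34.0, 162.0], [508.0, -27.0, 168.0], [525.0, -20.0, 171.0]]
scene plate [204 220  10  11  40] [208.75  224.525] [[453.0, -239.0, 90.0], [474.0, -234.0, 94.0], [492.0, -228.0, 97.0]]
top tall top 720 ((557.259521484375, -19.30501937866211), (31.820505142211914, 179.86611938476562), 81.0749282836914) 164.59986656663926
top low top [368 165  22  72 659] ((520.8737182617188, -248.1561737060547), (32.352684020996094, 180.16302490234375), 80.58287048339844) 89.22606433518695
top plate [286 193   7  20  86] [288.52325581 202.24418605] [[485.0, -28.0, 164.0], [506.0, -22.0, 169.0], [527.0, -17.0, 172.0]]
top plate [366 210  10  19 103] [371.88349515 219.17475728] [[451.0, -237.0, 58.0], [473.0, -229.0, 93.0], [493.0, -223.0, 97.0]]
```

```bash
R='[0,0,0.0375,0,0,0,0]'; python3 -m inch '[[0,0,0.0375,0,0,0,0],[0,0,0.0375,0,0,0,0],[0,0,0.0375,0,0,0,0],[0,0,0.0375,0,0,0,0],[0,0,0.0375,0,0,0,0],[0,0,0.0375,0,0,0,0],[0,0,0.0375,0,0,0,0],[0,0,0.0375,0,0,0,0]]' 30
python3 -m inch '[[0,0,0.0375,0,0,0,0],[0,0,0.0375,0,0,0,0],[0,0,0.0375,0,0,0,0],[0,0,0.0375,0,0,0,0],[0,0,0.0375,0,0,0,0],[0,0,0,0,0,0,0]]'
```

```text
clock: 0.77
eef_pos: [150.8, 606.2, 218.8]
tcp_rot: [-3.141, 0.001, 1.949]
contact_force: [0.5, -0.1, -0.3]
opening: 1.005
grasp_force: 0.0
clock: 1.27
eef_pos: [150.8, 606.2, 218.8]
tcp_rot: [-3.142, 0.001, 1.361]
contact_force: [0.1, 0.9, -0.8]
opening: 0.997
grasp_force: 0.0
```

```bash
python3 - <<'E'
from h import *
import pickle
a=pickle.load(open("f.pkl","rb")); f=a["top"]; W=pts(f)
hsv=cv2.cvtColor(f["pixels"],cv2.COLOR_RGB2HSV)
print(hsv[209,195:225:6].tolist(), W[209,210])
m=cv2.inRange(hsv,(5,120,100),(22,255,255)); m[:,:175]=0; m[:,248:]=0; m[:190]=0; m[235:]=0
v,u=np.where(m>0); w=np.array([ray(f,x,y,30) for x,y in zip(u,v)])[:,:2]
print(len(u),cv2.minAreaRect(w.astype(np.float32)))
E
```

```text
[[14, 127, 151], [15, 137, 192], [15, 135, 200], [15, 133, 201], [15, 132, 203]] [504.43905446 179.40834188  30.40109335]
435 ((504.8009948730469, 181.5234375), (167.9904327392578, 18.468368530273438), 77.36576080322266)
```

```bash
python3 -m inch '[[0,0,0,-0.76,0.966,0,0],[0,0,0,-0.76,0.966,0,0],[0,0,0,-0.76,0.966,0,0],[0,0,0,-0.76,0.966,0,0],[0,0,0,-0.76,0.966,0,0],[0,0,0,-0.76,0.966,0,0],[0,0,0,-0.76,0.966,0,0],[0,0,0,-0.76,0.966,0,0]]' >/dev/null
python3 -m inch '[[0,0,0,-0.76,0.966,0,0],[0,0,0,-0.76,0.966,0,0],[0,0,0,-0.76,0.966,0,0],[0,0,0,-0.76,0.966,0,0],[0,0,0,-0.76,0.966,0,0],[0,0,0,-0.76,0.966,0,0],[0,0,0,-0.76,0.966,0,0],[0,0,0,-0.76,0.966,0,0]]' >/dev/null
python3 -m inch '[[0,0,0,-0.76,0.966,0,0],[0,0,0,-0.76,0.966,0,0],[0,0,0,0,0,0,0],[0,0,0,0,0,0,0]]'
python3 - <<'E'
from h import *
f=get("wrist"); save(f,"w1.png")
hsv=cv2.cvtColor(f["pixels"],cv2.COLOR_RGB2HSV)
m=cv2.inRange(hsv,(8,110,100),(22,255,255))
n,l,s,c=cv2.connectedComponentsWithStats(m)
for i in range(1,n):
    if s[i,4]<800: continue
    v,u=np.where(l==i); w=np.array([ray(f,x,y,30) for x,y in zip(u,v)])[:,:2]
    print(s[i],cv2.minAreaRect(w.astype(np.float32)),np.nanmedian(pts(f)[l==i][:,2]))
E
```

```text
clock: 2.93
eef_pos: [507.6, 182.2, 218.9]
tcp_rot: [-3.141, 0.0, 1.367]
contact_force: [-0.4, 0.6, -0.7]
opening: 0.999
grasp_force: 0.0
[ 268  106   20  157 2629] ((505.8237609863281, 181.640869140625), (170.49755859375, 19.134140014648438), 77.77017974853516) 30.90904466848187
[  89  182  102   36 1269] ((356.3125, 200.86517333984375), (114.5408706665039, 13.878706932067871), 2.374779462814331) 20.720385694449647
```

View pics/w1.png

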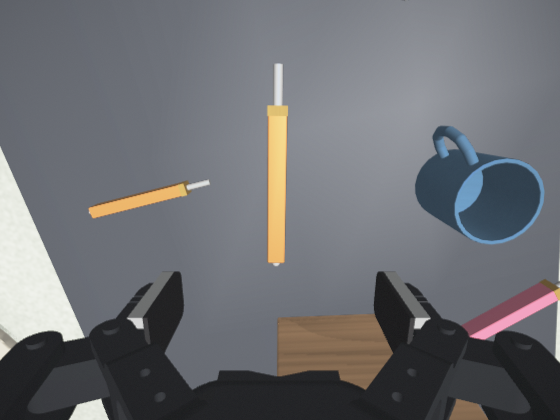

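The wrist view shows the bar upright at column 277: plunger tip at (278,65), pin at (277,263). The slat measures 170 x 19 mm, which matches.

```bash
python3 -m inch '[[0,0,0,-0.036,-0.074,1,0],[0,0,0,0,0,1,0],[0,0,0,0,0,1,0],[0,0,0,0,0,1,0],[0,0,0,0,0,1,0],[0,0,0,0,0,1,0],[0,0,0,0,0,0.66,0],[0,0,0,0,0,0,0]]' 50
python3 -m inch '[[0,0,0,0,0,0,1],[0,0,0,0,0,0,1],[0,0,0,0,0,0,1],[0,0,0,0,0,0,1],[0,0,0,0,0,0,1],[0,0,0,0,0,0,1],[0,0,0,0,0,0,1],[0,0,0,0,0,0,1]]'
```

```text
clock: 3.65
eef_pos: [501.8, 183.1, 49.6]
tcp_rot: [-3.136, 0.003, 1.369]
contact_force: [-0.5, 0.1, 0.0]
opening: 1.004
grasp_force: 0.0
clock: 4.32
eef_pos: [505.2, 182.8, 52.9]
tcp_rot: [3.141, -0.0, 1.366]
contact_force: [0.1, 0.3, 0.2]
opening: -0.002
grasp_force: 0.0
```

I typed one descent row too few, so the fingers closed just above the bar without touching it. I'll reopen and go down the rest.

```bash
python3 -m inch '[[0,0,0,0,0,0,0],[0,0,0,0,0,0,0],[0,0,0,0,0,0,0],[0,0,0,0,0,0,0],[0,0,0,0,0,0,0],[0,0,0,0,0,0,0],[0,0,0,0,0,0,0],[0,0,0,0,0,0,0]]'
python3 -m inch '[[0,0,0,0,0,0.35,0],[0,0,0,0,0,0.35,0],[0,0,0,0,0,0.34,0],[0,0,0,0,0,0,0],[0,0,0,0,0,0,0]]'
python3 -m inch '[[0,0,0,0,0,0,1],[0,0,0,0,0,0,1],[0,0,0,0,0,0,1],[0,0,0,0,0,0,1],[0,0,0,0,0,0,1],[0,0,0,0,0,0,1],[0,0,0,0,0,0,1],[0,0,0,0,0,0,1]]'
```

```text
clock: 4.98
eef_pos: [505.0, 182.9, 52.7]
tcp_rot: [-3.142, 0.0, 1.366]
contact_force: [-0.1, 0.1, -0.7]
opening: 1.0
grasp_force: 0.0
clock: 5.4
eef_pos: [504.3, 182.6, 25.6]
tcp_rot: [-3.14, 0.001, 1.366]
contact_force: [0.4, 0.5, 0.2]
opening: 0.998
grasp_force: 0.0
clock: 6.07
eef_pos: [505.1, 182.9, 26.8]
tcp_rot: [3.141, -0.0, 1.366]
contact_force: [-0.8, 0.3, -0.7]
opening: 0.001
grasp_force: 0.0
```

```bash
python3 - <<'E'
from h import *
f=get("wrist"); save(f,"w2.png"); print(r.sense()["opening"],r.sense()["grasp_force"])
E
```

```text
-0.0015075328609747843 0.0
```

View pics/w2.png

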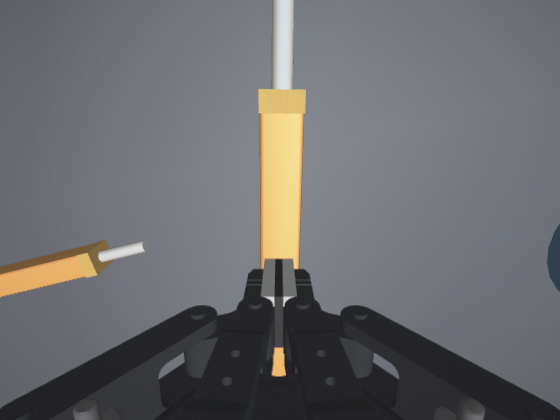

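```bash
python3 - <<'E'
from h import *
f=get("wrist"); W=pts(f)
for p in((282,150),(282,240),(270,264),(290,264),(270,275),(255,275),(305,275),(279,290),(279,365),(120,200),(200,330)): print(p,W[p[1],p[0]].round(1))
s=get("scene"); W=pts(s); 
u=W[...,2]; sel=(abs(W[...,0]-505)<80)&(abs(W[...,1]-182)<120)&(u>3)
v,uu=np.where(sel); print(uu.min(),uu.max(),v.min(),v.max())
c=s["pixels"][90:240,250:430]; cv2.imwrite("pics/s2.png",cv2.cvtColor(cv2.resize(c,None,fx=4,fy=4,interpolation=2),cv2.COLOR_RGB2BGR))
E
```

```text
(282, 150) [518.8 239.8  31.5]
(282, 240) [510.  196.9  31.3]
(270, 264) [503.8 193.8  50. ]
(290, 264) [512.5 192.2  50.4]
(270, 275) [504.1 194.2  61.6]
(255, 275) [496.5 191.   52.3]
(305, 275) [518.  186.8  52.9]
(279, 290) [507.7 193.3  73.3]
(279, 365) [493.4 124.3  31.6]
(120, 200) [422.3 228.4   1.4]
(200, 330) [484.5 198.7  98.3]
286 362 7 219
```

View pics/s2.png

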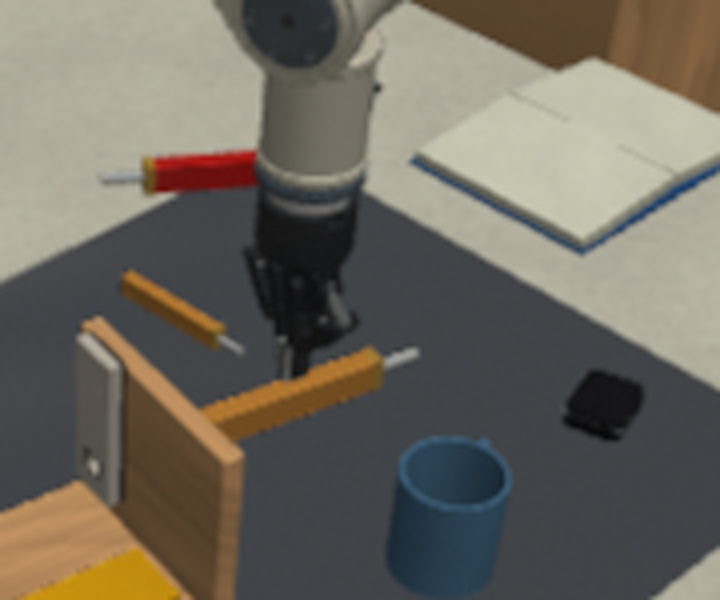

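```bash
python3 - <<'E'
from h import *
s=get("scene"); W=pts(s); hs=cv2.cvtColor(s["pixels"],cv2.COLOR_RGB2HSV)
g=(hs[...,2]<90)&(abs(W[...,0]-505)<60)&(abs(W[...,1]-182)<40)&(W[...,2]>8)&(W[...,2]<110)
z=W[g]; o=np.argsort(z[:,2]); print(z[o[:12]].round(0).tolist())
v,u=np.where(g); print([(a,b) for a,b in zip(u[o[:12]],v[o[:12]])])
f=get("wrist"); c=f["cam_to_world"]; e=r.sense(); print(np.round(c,3).tolist(),e["eef_pos"],e["qpos"])
Wd=pts(f); print([ (v,Wd[v,281].round(0).tolist(),Wd[v,268].round(0).tolist()) for v in range(250,300,4)])
E
```

```text
[[505.0, 199.0, 29.0], [495.0, 168.0, 31.0], [509.0, 175.0, 40.0], [512.0, 177.0, 41.0], [505.0, 170.0, 41.0], [501.0, 169.0, 42.0], [509.0, 171.0, 42.0], [505.0, 169.0, 45.0], [508.0, 171.0, 46.0], [517.0, 181.0, 46.0], [503.0, 167.0, 48.0], [500.0, 170.0, 49.0]]
[(np.int64(326), np.int64(183)), (np.int64(317), np.int64(185)), (np.int64(322), np.int64(184)), (np.int64(323), np.int64(184)), (np.int64(320), np.int64(184)), (np.int64(319), np.int64(183)), (np.int64(321), np.int64(184)), (np.int64(320), np.int64(183)), (np.int64(321), np.int64(183)), (np.int64(325), np.int64(183)), (np.int64(319), np.int64(182)), (np.int64(319), np.int64(181))]
[[0.979, -0.195, -0.059, 520.058], [-0.204, -0.938, -0.279, 253.574], [-0.001, 0.286, -0.958, 182.48], [0.0, 0.0, 0.0, 1.0]] [505.03552782 182.83150968  26.67194461] [3.44539698e-01 4.82363621e-01 1.95944892e+00 1.81194199e-05
 6.99837177e-01 5.49092878e-01]
[(250, [508.0, 192.0, 31.0], [502.0, 193.0, 31.0]), (254, [508.0, 189.0, 31.0], [501.0, 190.0, 30.0]), (258, [509.0, 193.0, 44.0], [503.0, 194.0, 43.0]), (262, [509.0, 193.0, 48.0], [503.0, 194.0, 48.0]), (266, [508.0, 193.0, 52.0], [503.0, 194.0, 53.0]), (270, [508.0, 193.0, 55.0], [503.0, 194.0, 56.0]), (274, [508.0, 193.0, 59.0], [503.0, 194.0, 59.0]), (278, [509.0, 193.0, 64.0], [503.0, 194.0, 63.0]), (282, [508.0, 193.0, 67.0], [503.0, 194.0, 66.0]), (286, [508.0, 193.0, 70.0], [504.0, 194.0, 70.0]), (290, [508.0, 193.0, 72.0], [504.0, 194.0, 72.0]), (294, [508.0, 193.0, 76.0], [504.0, 195.0, 77.0]), (298, [508.0, 192.0, 77.0], [504.0, 193.0, 77.0])]
```

The depth readings from both cameras put the shut fingertips at z ≈ 40. They sit about 13 mm above the reported TCP, not 22 mm below it as specified, so they closed above the bar. I'll trust the measurement: reopen, go down about 33 mm more in small steps while watching the force, and then close.

```bash
python3 -m inch '[[0,0,0,0,0,0,0],[0,0,0,0,0,0,0],[0,0,0,0,0,0,0],[0,0,0,0,0,0,0],[0,0,0,0,0,0,0],[0,0,0,0,0,0,0],[0,0,0,0,0,0,0]]'
python3 -m inch '[[0,0,0,0,0,0.3,0],[0,0,0,0,0,0.3,0],[0,0,0,0,0,0.2,0],[0,0,0,0,0,0,0]]'
python3 - <<'E'
from h import *
f=get("wrist"); W=pts(f); hs=cv2.cvtColor(f["pixels"],cv2.COLOR_RGB2HSV)
e=r.sense()["eef_pos"]; print(e)
g=(np.abs(W[...,0]-505)<80)&(np.abs(W[...,1]-183)<25)&(W[...,2]>8)&(hs[...,1]<90)
for sgn in(-1,1):
    q=g&(sgn*(W[...,0]-505)>15); z=W[q]; o=np.argsort(z[:,2]); print(z[o[:40:8]].round(0).tolist())
save(f,"w3.png")
E
```

```text
clock: 6.9
eef_pos: [505.1, 182.8, 26.7]
tcp_rot: [3.142, -0.0, 1.366]
contact_force: [-0.8, 0.8, 0.0]
opening: 0.974
grasp_force: 0.0
clock: 7.23
eef_pos: [504.0, 182.5, 5.1]
tcp_rot: [-3.14, 0.001, 1.366]
contact_force: [0.9, 0.4, -0.3]
opening: 1.002
grasp_force: 0.0
[504.28635798 182.56651499   5.64006973]
[[432.0, 204.0, 8.0], [433.0, 200.0, 9.0], [432.0, 198.0, 10.0], [432.0, 203.0, 10.0], [429.0, 205.0, 11.0]]
[[547.0, 177.0, 31.0], [547.0, 179.0, 31.0], [547.0, 178.0, 32.0], [544.0, 163.0, 32.0], [545.0, 169.0, 33.0]]
```

View pics/w3.png

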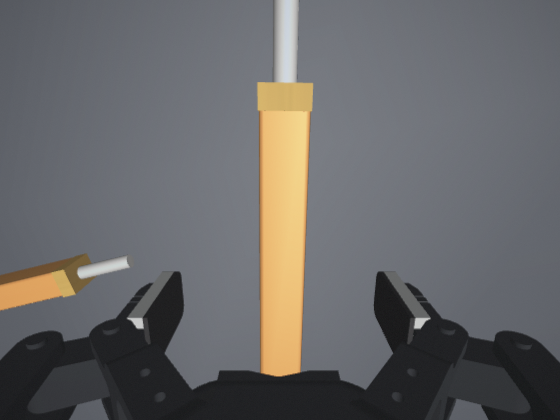

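Open tips are at z ≈ 31 with the reported TCP at 5.6, so the offset is consistent. The fingers straddle the bar: pads at columns 182 and 375, bar at 282. I'll go 12 mm further down and close.

```bash
python3 -m inch '[[0,0,0,0,0,0.25,0],[0,0,0,0,0,0.23,0],[0,0,0,0,0,0,0]]'
python3 -m inch '[[0,0,0,0,0,0,1],[0,0,0,0,0,0,1],[0,0,0,0,0,0,1],[0,0,0,0,0,0,1],[0,0,0,0,0,0,1],[0,0,0,0,0,0,1],[0,0,0,0,0,0,1],[0,0,0,0,0,0,1]]' 50
```

```text
clock: 7.53
eef_pos: [504.4, 182.6, -6.4]
tcp_rot: [-3.14, 0.001, 1.366]
contact_force: [-0.5, -0.2, -0.4]
opening: 0.997
grasp_force: 0.0
clock: 8.2
eef_pos: [505.4, 183.0, -4.9]
tcp_rot: [3.141, -0.0, 1.366]
contact_force: [-1.0, -0.3, 5.0]
opening: 0.223
grasp_force: 50.0
```

Gripped: opening 0.223 is about 19–20 mm. Now I'll lift 200 mm.

```bash
python3 -m inch '[[0,0,0,0,0,-0.5,1],[0,0,0,0,0,-1,1],[0,0,0,0,0,-1,1],[0,0,0,0,0,-1,1],[0,0,0,0,0,-1,1],[0,0,0,0,0,-1,1],[0,0,0,0,0,-1,1],[0,0,0,0,0,-1,1]]'
python3 -m inch '[[0,0,0,0,0,-0.5,1],[0,0,0,0,0,0,1],[0,0,0,0,0,0,1]]'
python3 - <<'E'
from h import *
import pickle
W=pts(get("wrist")); e=r.sense(); print(e["eef_pos"],e["tcp_rot"],e["contact_force"])
f=get("wrist"); hs=cv2.cvtColor(f["pixels"],cv2.COLOR_RGB2HSV)
m=(cv2.inRange(hs,(8,110,100),(28,255,255))>0)&(W[...,2]>150)
Q=W[m]; c=Q.mean(0); d=np.linalg.svd(Q-c,full_matrices=False)[2]; print("bar dir",d[0],"n",d[2],np.percentile(Q,[2,50,98],axis=0).round(1).tolist())
# rack: plates in saved top view; fit lines of cheek inner edges
a=pickle.load(open("f.pkl","rb"))
for n in a:
    P=pts(a[n]); sel=(P[...,0]>430)&(P[...,0]<720)&(P[...,1]>-280)&(P[...,1]<20)
    for nm,z0,yr in(("tall",165,(-60,20)),("low",90,(-280,-200))):
        q=sel&(abs(P[...,2]-z0)<3)&(P[...,1]>yr[0])&(P[...,1]<yr[1]); X=P[q]; k=X.mean(0)
        cc=np.polyfit(X[:,0]-540,X[:,1],1); print(n,nm,q.sum(),k.round(1),cc)
E
```

```text
clock: 8.87
eef_pos: [504.5, 182.7, 184.1]
tcp_rot: [-3.141, 0.0, 1.366]
contact_force: [0.3, -0.8, -0.7]
opening: 0.22
grasp_force: 49.3
clock: 9.12
eef_pos: [505.0, 182.8, 195.3]
tcp_rot: [3.14, -0.001, 1.366]
contact_force: [-0.2, -0.6, -1.4]
opening: 0.221
grasp_force: 49.3
[504.42249233 182.61466596 194.27010648] [-3.14101641e+00  3.76178945e-04  1.36630037e+00] [-0.30560578  0.1942215  -1.29147866]
bar dir [-0.19397985 -0.98100482 -0.00116492] n [-1.98150022e-03 -7.95664958e-04  9.99997720e-01] [[492.9, 149.3, 229.9], [510.7, 210.9, 231.3], [529.3, 264.0, 232.6]]
scene tall 281 [556.8 -20.2 164.5] [ -0.12823476 -18.07760282]
scene low 323 [ 517.1 -258.6   89.7] [-1.84156583e-01 -2.62832591e+02]
top tall 567 [553.2 -12.6 164.6] [ -0.13945052 -10.78491313]
top low 469 [ 514.4 -252.5   89.5] [-1.84521181e-01 -2.57182717e+02]
```

```bash
python3 -m inch '[[0,0,0,-0.6,0.142,0,1],[0,0,0,-0.975,0.142,0,1],[0,0,0,-0.975,0.142,0,1],[0,0,0,-0.975,0.142,0,1],[0,0,0,-0.975,0.142,0,1],[0,0,0,-0.975,0.142,0,1],[0,0,0,-0.975,0.142,0,1],[0,0,0,-0.975,0.142,0,1]]' >/dev/null
python3 -m inch '[[0,0,0,-0.975,0.142,0,1],[0,0,0,-0.975,0.142,0,1],[0,0,0,-0.975,0.142,0,1],[0,0,0,-0.975,0.142,0,1],[0,0,0,-0.975,0.142,0,1],[0,0,0,-0.975,0.142,0,1],[0,0,-0.011,-0.375,0,0,1],[0,0,0,0,0,0,1]]'
python3 - <<'E'
from h import *
f=get("wrist"); W=pts(f); e=r.sense(); print(e["eef_pos"],e["tcp_rot"])
t=get("top"); V=pts(t)
import pickle; pickle.dump((f,t,e),open("g.pkl","wb"))
cv2.imwrite("pics/w4.png",cv2.cvtColor(np.hstack([f["pixels"][:,:],cv2.resize(t["pixels"][130:250,240:400],None,fx=1.5,fy=3.5)]),cv2.COLOR_RGB2BGR))
E
```

```text
clock: 10.55
eef_pos: [483.2, -163.0, 193.2]
tcp_rot: [-3.139, 0.0, 1.4]
contact_force: [0.7, 0.3, -0.9]
opening: 0.226
grasp_force: 49.4
[ 483.34010713 -161.85826188  193.27081733] [-3.13891329e+00 -4.74237710e-04  1.39857402e+00]
```

View pics/w4.png

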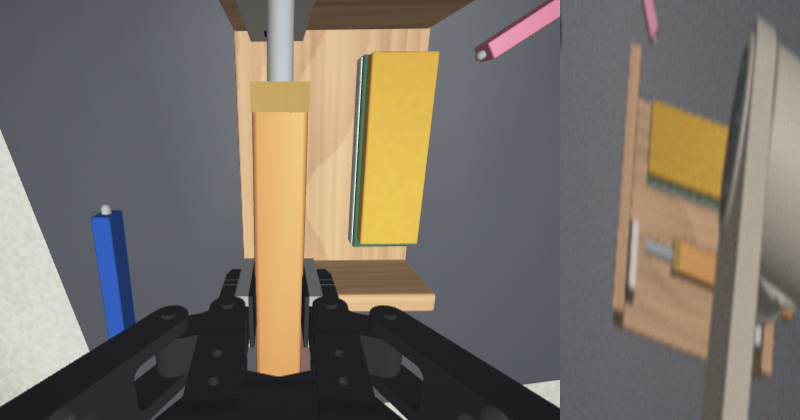

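The wrist view shows the grey tall plate at the top, columns 240–313, with the plunger at 281. The socket's dark edge shows near (265,35). Next I measure the plate's edges, the rack's yaw and the bar line together in this one view.

```bash
python3 - <<'E'
from h import *
import pickle
f,t,e=pickle.load(open("g.pkl","rb")); W=pts(f); hs=cv2.cvtColor(f["pixels"],cv2.COLOR_RGB2HSV)
th=np.radians(80.8); X=np.array([np.sin(th),-np.cos(th)]); Y=np.array([np.cos(th),np.sin(th)])
E0=e["eef_pos"][:2]
R=np.stack([(W[...,:2]-E0)@X,(W[...,:2]-E0)@Y,W[...,2]],-1)  # eef-centred rack axes
for v in range(2,42,4):
    print(v,[(u,hs[v,u].tolist(),R[v,u].round(1).tolist()) for u in (232,240,246,252,262,300,306,311,316)] if v in(2,22,34) else "")
sh=f["pixels"][0:60:1,215:335]
cv2.imwrite("pics/w5.png",cv2.cvtColor(cv2.resize(sh,None,fx=6,fy=6,interpolation=2),cv2.COLOR_RGB2BGR))
# bar & plunger
m=(cv2.inRange(hs,(8,110,100),(28,255,255))>0)&(W[...,2]>205); Q=R[m]
print("bar fit x=a*y+b",np.polyfit(Q[:,1],Q[:,0],1),Q.min(0),Q.max(0))
p=(hs[...,1]<60)&(W[...,2]>208)&(W[...,2]<228)&(abs(R[...,0])<9)&(R[...,1]>85); Q=R[p]; print("plunger",np.polyfit(Q[:,1],Q[:,0],1),Q.min(0),Q.max(0))
# base left edge and base right edge: floor points z~15
b=(abs(W[...,2]-15)<4); rows=[(v,R[v,np.where(b[v])[0][0]].round(1).tolist()) for v in range(50,250,25) if b[v].any()]
print("base left edge",rows)
# tall cheek inner face: z 30..150, brown
c=(W[...,2]>40)&(W[...,2]<130)&(R[...,1]>90)&(hs[...,1]>60); Q=R[c]; print("cheek face y=a*x+b",np.polyfit(Q[:,0],Q[:,1],1),len(Q))
c=(W[...,2]>40)&(W[...,2]<185)&(R[...,1]>90)&(hs[...,1]<50)&(abs(R[...,0])<40); Q=R[c]; print("plate face",np.polyfit(Q[:,0],Q[:,1],1),len(Q),Q.min(0),Q.max(0))
E
```

```text
2 [(232, [15, 95, 89], [-30.4, 148.1, 92.6]), (240, [17, 20, 88], [-20.0, 133.8, 140.2]), (246, [15, 23, 89], [-16.8, 134.3, 138.4]), (252, [17, 21, 87], [-13.4, 134.0, 139.2]), (262, [17, 21, 86], [-7.7, 133.8, 139.6]), (300, [17, 20, 88], [13.6, 133.8, 138.8]), (306, [17, 21, 87], [17.0, 133.8, 138.7]), (311, [15, 18, 87], [19.9, 134.1, 137.6]), (316, [14, 91, 81], [27.3, 147.7, 91.6])]
6 
10 
14 
18 
22 [(232, [15, 99, 93], [-37.3, 148.5, 42.8]), (240, [15, 96, 93], [-30.6, 148.2, 43.6]), (246, [17, 20, 88], [-20.7, 134.2, 99.2]), (252, [15, 23, 90], [-16.6, 134.1, 99.1]), (262, [15, 23, 90], [-9.8, 133.7, 100.3]), (300, [17, 20, 89], [16.1, 134.4, 96.7]), (306, [17, 20, 89], [nan, nan, nan]), (311, [14, 93, 90], [28.6, 148.4, 40.3]), (316, [15, 92, 91], [32.8, 148.4, 40.2])]
26 
30 
34 [(232, [113, 17, 117], [-42.9, 148.5, 3.0]), (240, [17, 88, 223], [-33.9, 145.4, 16.6]), (246, [16, 90, 217], [nan, nan, nan]), (252, [15, 23, 90], [-19.2, 134.1, 66.6]), (262, [13, 20, 89], [-11.5, 134.2, 65.7]), (300, [13, 20, 89], [18.1, 134.3, 63.6]), (306, [16, 88, 219], [26.3, 144.7, 16.5]), (311, [15, 90, 203], [31.0, 144.9, 15.2]), (316, [15, 90, 203], [35.5, 144.7, 16.2])]
38 
bar fit x=a*y+b [0.0157229 0.3746291] [-10.15884183 -39.42290067 225.90361152] [ 12.06531418  83.62707849 281.63458126]
plunger [ 0.0209601  -0.14960174] [ -3.14325852  85.03235831 212.92568799] [  7.15712159 111.96520936 221.17266168]
base left edge [(50, [-40.1, 132.5, 15.3]), (75, [-39.2, 110.9, 16.0]), (100, [-39.5, 88.7, 14.4]), (125, [-39.4, 65.4, 16.3]), (150, [-39.5, 41.2, 16.1]), (175, [-39.7, 15.8, 15.2]), (200, [-39.9, -10.7, 15.0]), (225, [-174.6, -36.9, 15.7])]
cheek face y=a*x+b [ -0.22616826 148.31957297] 6521
plate face [-6.99981396e-03  1.34146649e+02] 1569 [-39.56391979 133.44221944  41.21866561] [ 21.63267872 149.21727277 144.405038  ]
```

View pics/w5.png

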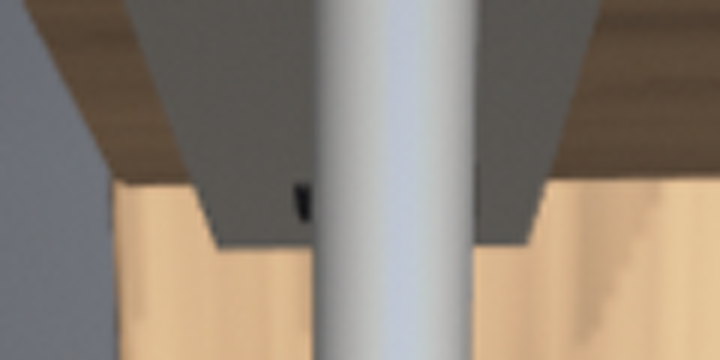

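This gives the following, in rack axes centred on the TCP:
- **Plate:** its face is 134 mm ahead of the TCP and its centre is at x ≈ +0.2.
- **Bar:** it is about 0.9° off the rack's axis.
- **Socket height:** the socket's dark edge spans z ≈ 59–75, so its centre is near 67. The plate tops being about 9 mm high agrees with that.

I'll correct the yaw and lower the bar to just above the low cheek.

```bash
python3 -m inch '[[0,0,-0.005,0,0,0.6,1],[0,0,0,0,0,0.9,1],[0,0,0,0,0,0.9,1],[0,0,0,0,0,0.8,1],[0,0,0,0,0,0.5,1],[0,0,0,0,0,0.1,1],[0,0,0,0,0,0,1],[0,0,0,0,0,0,1]]'
python3 -m inch '[[0,0,0,0.12,0,0,1],[0,0,0,0.12,0,0,1],[0,0,0,0.12,0,0,1],[0,0,0,0.12,0,0,1],[0,0,0,0,0,0,1],[0,0,0,0,0,0,1]]'
```

```text
clock: 11.32
eef_pos: [484.7, -160.8, 100.0]
tcp_rot: [3.142, -0.0, 1.417]
contact_force: [-0.5, -0.3, -0.2]
opening: 0.223
grasp_force: 49.3
clock: 11.82
eef_pos: [486.6, -149.6, 100.0]
tcp_rot: [3.141, 0.0, 1.417]
contact_force: [0.1, -2.0, -0.4]
opening: 0.223
grasp_force: 49.5
```

```bash
python3 -m inch '[[0,0,0,0.11,-0.028,0,1],[0,0,0,0.11,-0.028,0,1],[0,0,0,0.11,0,0,1],[0,0,0,0.11,0,0,1],[0,0,0,0.11,0,0,1],[0,0,0,0.11,0,0,1],[0,0,0,0.11,0,0,1],[0,0,0,0.1,0,0,1]]'
python3 -m inch '[[0,0,0,0,0,0,1],[0,0,0,0,0,0,1],[0,0,0,0,0,0,1]]'
cat >> h.py <<'E'
def st():
    e=r.sense(); d=e["eef_pos"][:2]-np.array([483.34,-161.86]); th=np.radians(80.8)
    X=np.array([np.sin(th),-np.cos(th)]); Y=np.array([np.cos(th),np.sin(th)]); c=e["contact_force"]
    print("x %.2f y %.2f z %.2f | F x %.2f y %.2f z %.2f"%(d@X,d@Y,e["eef_pos"][2],c[:2]@X,c[:2]@Y,c[2]),e["wrist_torque"].round(2))
E
python3 -c "from h import *;st()"
```

```text
clock: 12.48
eef_pos: [489.1, -128.7, 100.1]
tcp_rot: [3.139, 0.001, 1.416]
contact_force: [1.6, -9.0, 0.0]
opening: 0.221
grasp_force: 49.6
clock: 12.73
eef_pos: [489.1, -128.7, 100.1]
tcp_rot: [3.14, 0.001, 1.416]
contact_force: [1.6, -8.9, -0.3]
opening: 0.224
grasp_force: 49.6
x 0.38 y 33.64 z 100.08 | F x 3.01 y -8.57 z -0.27 [-1.24 -0.26 -0.26]
```

```bash
python3 -m inch '[[0,0,0,0,-0.02,0.1,1],[0,0,0,0,0,0.2,1],[0,0,0,0,0,0.2,1],[0,0,0,0,0,0.2,1],[0,0,0,0,0,0.2,1],[0,0,0,0,0,0.2,1],[0,0,0,0,0,0.2,1],[0,0,0,0,0,0.2,1]]'
python3 -c "from h import *;st()"
python3 -m inch '[[0,0,0,0,0,0.1,1],[0,0,0,0,0,0.1,1],[0,0,0,0,0,0,1]]' >/dev/null
python3 -c "from h import *;st()"
```

```text
clock: 13.4
eef_pos: [487.9, -128.5, 62.3]
tcp_rot: [3.141, 0.001, 1.417]
contact_force: [-1.6, -8.7, 3.0]
opening: 0.221
grasp_force: 49.9
x -0.80 y 33.71 z 62.31 | F x -0.17 y -8.84 z 2.97 [-0.93  0.12 -0.  ]
x -1.01 y 33.73 z 57.08 | F x 1.31 y -7.97 z 3.19 [-0.98  0.12 -0.03]
```

```bash
python3 -m inch '[[0,0,0,0,0.03,0.06,1],[0,0,0,0,0,0.06,1],[0,0,0,0,0,0,1]]' >/dev/null
python3 -c "from h import *;st()"
python3 -m inch '[[0,0,0,0,0,0.06,1],[0,0,0,0,0,0.06,1],[0,0,0,0,0,0,1]]' >/dev/null
python3 -c "from h import *;st()"
python3 -m inch '[[0,0,0,0,0,0.04,1],[0,0,0,0,0,0.04,1],[0,0,0,0,0,0,1]]' >/dev/null
python3 -c "from h import *;st()"
```

```text
x -0.33 y 33.77 z 54.25 | F x -0.13 y -7.65 z 2.32 [-0.88  0.15  0.02]
x -0.18 y 33.77 z 51.29 | F x -0.62 y -8.34 z 2.08 [-1.01  0.15  0.01]
x -0.12 y 33.77 z 49.38 | F x -0.19 y -6.96 z 1.16 [-0.92  0.17 -0.07]
```

```bash
python3 -m inch '[[0,0,0,0,0,0,1],[0,0,0,0,0,0,1]]' >/dev/null; python3 -c "from h import *;st()"
python3 -m inch '[[0,0,0,0,0,0.04,1],[0,0,0,0,0,0,1]]' >/dev/null
python3 -c "from h import *;st()"
python3 -m inch '[[0,0,0,0,0,0.04,1],[0,0,0,0,0,0,1]]' >/dev/null
python3 -c "from h import *;st()"
```

```text
x -0.23 y 33.90 z 49.37 | F x 0.05 y -0.32 z -1.25 [-0.02  0.04 -0.02]
x -0.36 y 34.18 z 48.15 | F x -0.53 y -5.60 z 1.16 [-0.67  0.12  0.03]
x -0.30 y 34.17 z 47.17 | F x -0.81 y -5.10 z 1.67 [-0.62  0.03 -0.01]
```

The plunger sprang in near z = 49.4: the push fell from about 8.3 to about 5.3 N, the expected 2.5–3 N drop. The TCP is now roughly central in height. Next I back off along -y so the spring drives the fixed pin home.

```bash
python3 -m inch '[[0,0,0,-0.06,0,0,1],[0,0,0,-0.06,0,0,1],[0,0,0,0,0,0,1]]' >/dev/null; python3 -c "from h import *;st()"
python3 -m inch '[[0,0,0,-0.06,0,0,1],[0,0,0,-0.06,0,0,1],[0,0,0,0,0,0,1]]' >/dev/null; python3 -c "from h import *;st()"
python3 -m inch '[[0,0,0,-0.06,0,0,1],[0,0,0,-0.06,0,0,1],[0,0,0,0,0,0,1]]' >/dev/null; python3 -c "from h import *;st()"
```

```text
x -0.34 y 31.10 z 47.22 | F x 0.70 y -4.51 z 1.36 [-0.6   0.03 -0.07]
x -0.35 y 28.16 z 47.17 | F x 0.48 y -3.25 z 1.15 [-0.49  0.03 -0.03]
x -0.39 y 25.23 z 47.13 | F x -0.19 y -3.96 z 0.36 [-0.39  0.09 -0.08]
```

```bash
python3 -m inch '[[0,0,0,-0.05,0,0,1],[0,0,0,-0.05,0,0,1],[0,0,0,0,0,0,1]]' >/dev/null; python3 -c "from h import *;st()"
python3 -m inch '[[0,0,0,-0.05,0,0,1],[0,0,0,0,0,0,1]]' >/dev/null; python3 -c "from h import *;st()"
python3 -m inch '[[0,0,0,-0.04,0,0,1],[0,0,0,0,0,0,1]]' >/dev/null; python3 -c "from h import *;st()"
```

```text
x -0.40 y 22.77 z 47.13 | F x -0.23 y -2.91 z -0.42 [-0.35 -0.02 -0.  ]
x -0.39 y 21.58 z 47.15 | F x -1.10 y -3.11 z -0.89 [-0.28  0.04 -0.03]
x -0.40 y 21.43 z 47.13 | F x -0.05 y 3.83 z 0.71 [ 0.8  -0.21 -0.06]
```

Contact at y = 21.43, with the force turning to +3.8 N. The geometry predicts 21.4 for the slat end lying on the low plate, so the pin is home. I'll ease off the load, lower about 1 mm to rest, and open.

```bash
python3 -m inch '[[0,0,0,0.025,0,0.02,1],[0,0,0,0,0,0.02,1],[0,0,0,0,0,0.01,1],[0,0,0,0,0,0,1]]' >/dev/null; python3 -c "from h import *;st()"
python3 -m inch '[[0,0,0,0,0,0,0.7],[0,0,0,0,0,0,0.6],[0,0,0,0,0,0,0.5],[0,0,0,0,0,0,0.4],[0,0,0,0,0,0,0.4],[0,0,0,0,0,0,0.4],[0,0,0,0,0,0,0.4],[0,0,0,0,0,0,0.4]]'; python3 -c "from h import *;st()"
python3 - <<'E'
from h import *
f=get("wrist"); save(f,"w6.png")
E
```

```text
x -0.31 y 21.46 z 45.92 | F x 0.53 y 2.19 z 2.01 [ 0.36 -0.06  0.04]
clock: 17.23
eef_pos: [486.4, -140.8, 45.9]
tcp_rot: [-3.142, 0.0, 1.417]
contact_force: [0.4, -0.4, -0.2]
opening: 0.602
grasp_force: 0.0
x -0.32 y 21.24 z 45.93 | F x 0.47 y -0.33 z -0.24 [0.04 0.04 0.03]
```

View pics/w6.png

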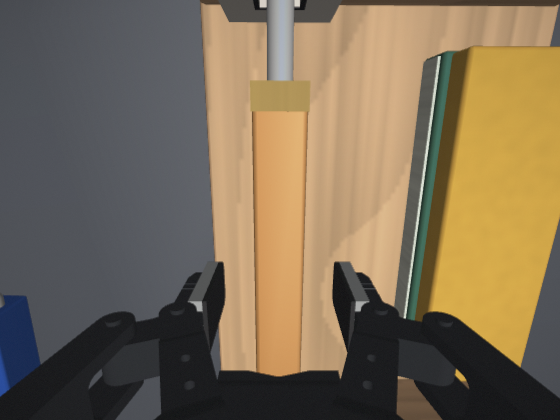

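The fingers are clear of the slat (pads at columns 215 and 345). The plunger goes into the socket at the top, (280,5). I'll withdraw straight up and check.

```bash
python3 -m inch '[[0,0,0,0,0,-0.3,0.4],[0,0,0,0,0,-0.6,0.4],[0,0,0,0,0,-1,0.4],[0,0,0,0,0,-1,0.4],[0,0,0,0,0,-1,0.4],[0,0,0,0,0,-1,0.4],[0,0,0,0,0,-1,0.4],[0,0,0,0,0,-1,0.4]]' >/dev/null
python3 -m inch '[[0,0,0,-1,-0.6,-1,0.4],[0,0,0,-1,-0.6,-0.5,0.4],[0,0,0,0,-0.6,0,0.4],[0,0,0,0,-0.6,0,0.4],[0,0,0,0,0,0,0.4],[0,0,0,0,0,0,0.4],[0,0,0,0,0,0,0.4]]'
python3 - <<'E'
from h import *
f=get("wrist"); W=pts(f); hs=cv2.cvtColor(f["pixels"],cv2.COLOR_RGB2HSV)
m=(cv2.inRange(hs,(8,110,100),(28,255,255))>0)&(W[...,2]>72)&(W[...,2]<92)&(abs(W[...,0]-487)<30)&(W[...,1]>-225)&(W[...,1]<-45)
Q=W[m]; c=np.polyfit(Q[:,1],Q[:,2],1); print("top z",np.median(Q[:,2]),"tilt",c,cv2.minAreaRect(Q[:,:2].astype(np.float32)))
t=get("scene"); im=np.hstack([cv2.resize(f["pixels"],(400,300)),cv2.resize(t["pixels"][160:280,170:330],(400,300))]); cv2.imwrite("pics/w7.png",cv2.cvtColor(im,cv2.COLOR_RGB2BGR))
E
```

```text
clock: 18.53
eef_pos: [420.1, -181.1, 256.3]
tcp_rot: [3.141, 0.0, 1.417]
contact_force: [0.1, -0.1, -0.3]
opening: 0.599
grasp_force: 0.0
top z 81.83554940159166 tilt [2.17580051e-03 8.20410227e+01] ((486.4901123046875, -141.2810821533203), (170.60733032226562, 20.70566177368164), 80.91698455810547)
```

View pics/w7.png

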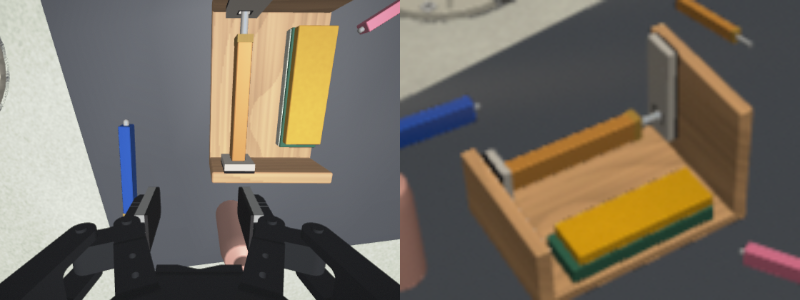

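The final views show the bar level across the rack (tilt 0.1°), with its slat end on the low plate at (238,160) and the plunger in the tall plate's socket at (243,18). The gripper is clear.

```bash
python3 -c "from rig import r; print(r.sign_off())"
```

```text
the job is handed in; nothing more can be done
None
```

I fitted the bar across the rack and handed the job in at about 18.6 s: the final check showed the plunger in the tall cheek's socket, the slat end against the low cheek's plate with its pin home, the bar level and at rest, the gripper clear, and I touched nothing but the bar and rack.

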